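# Clamp the friction panel on the inclined plane with its eccentric

### The job

Get the inclined plane ready for the friction experiment: push the loose dark wooden panel down the slope until its lower edge is home on the lower stop, then turn the eccentric clamp by its wing grip (clockwise seen from above the bed) until its lobe has pressed the panel against the side fence and bears firmly on its edge. Firmly, but do not force it: a grip that holds the panel is enough. Let go and leave the wooden block and the angle gauge that sit on the plane, and the other things on the table, where they are.

Things in the scene. Friction and masses are not known exactly. Their poses are not given: they have to be found in the camera images.
- plane: Inclined plane: grey aluminium bed 475 x 219 mm (x -35 to 440, y -14 to 205 mm), fixed at 28 degrees on a plywood base 500 x 250 mm; it does not move. Origin: on the bed's top, in the inner corner of lower stop and side fence. x runs up the slope along the fence, y across from the fence to the clamp's side, z square off the bed (28 degrees from vertical). Pulley beyond x = 405 mm.
- stop (a point): Middle of the lower stop's inner face (x = 0 in the plane's frame), where it meets the bed. The stop is a steel bar 14 mm thick across the bed's lower end, y -14 to 120 mm, standing 16 mm off the bed. Axes as the plane's.
- fence (a point): Point on the side fence's inner face (y = 0 in the plane's frame), where it meets the bed, 130 mm up from the stop. The fence is a steel bar 14 mm thick along the bed's edge, x up to 430 mm, standing 16 mm off the bed. Axes as the plane's.
- panel: Loose panel of plain dark brown wood, 260 (its x) x 110 (its y) x 12 mm, about 0.2 kg; origin at the centre of its underside. Lies on the bed a little askew, 8 to 25 mm up from the stop and 3 to 4 mm off the fence; stays by friction, slides under 1 to 3 N. Home on stop and fence its origin is at x 130, y 55, z 0 mm in the plane's frame.
- wing (a point): Middle of the eccentric clamp's wing grip, on the turning axis (its z; axes as the plane's), 39.5 mm off the bed, in the plane's frame at x 130 and y 130.5 to 135.5 mm: the foot stands anywhere in its cross slot and does not move. The grip is a black bar 56 mm long, 14 mm thick, from 26.5 to 52.5 mm off the bed, centred on the axis, on a hub of 10 mm radius.
- lobe (a point): Centre of the eccentric's disc: plain steel, 22 mm radius, from 1.5 to 13.5 mm off the bed, below the wing grip and turning with it. Its centre lies 8 mm off the turning axis, in line with the bar. On the panel's side the disc reaches 22 - 8 cos(cam) mm from the axis.
- cam (a joint): Angle of wing grip and eccentric (rad), growing clockwise seen from above the bed; limits -0.8 and 2.9, starts -0.6 to 0.2. At q the lobe and the bar point along (sin q, cos q) in the plane's x, y: at 0 away from the panel. Bears at about 1.3 to 2.1. Stiff pivot (0.1 N m), stays where left. With the panel on the fence the moment rises steeply: 0.5 to 0.8 N m holds firmly.
- block: Pale wooden friction block 64 x 50 x 36 mm with a small wire hook, loose on the bed above the panel (x 370 to 395 mm, y 40 to 80 mm in the plane's frame); origin at the centre of its underside. Leave alone.
- gauge: Grey angle gauge, a box 50 x 32 x 50 mm with a dark display, loose on the bed on the clamp's side (x 235 to 270 mm, y 165 to 178 mm in the plane's frame); origin at the centre of its underside. Leave alone.
- spare_panel: Spare panel faced with cork, 260 x 110 x 12 mm, flat on the table; origin at the centre of its underside. Leave alone.
- masses: Brass slotted masses on a hanger, 38 mm across and 95 mm high; origin at the centre of the foot. Leave alone.
- flask: Empty conical glass flask, 104 mm across the foot and 160 mm high; origin at the centre of its underside. Leave alone.
- cup: Clear plastic cup, 76 mm across and 85 mm high; origin at the centre of its underside. Leave alone.
- soap: Blue squeeze bottle with a white cap, 60 mm across and 190 mm high; origin at the centre of its underside. Leave alone.

How it is judged:
By the outcome, as a careful person would: the job done as asked, in the order asked, and still so for the second after the job is handed in, with the robot touching nothing.
It also fails if it takes over 54 s, if anything falls off the work surface, if the arm or the gripper's body presses on something with over 40 N, if the wrist force passes 120 N, or if a joint passes its speed limit or range.

### The arm

A 6-joint arm with a two-finger parallel gripper is mounted at the origin on the work surface. World frame = base frame: x ahead of the robot, y to its left, z up, the work surface at z = 0. Lengths are in m, angles in degrees, forces in N, time in s.
With the tool pointing down it reaches from about 0.35 to 0.875 m from the base axis. Payload 4.2 kg.
Tool frame: the origin (TCP) lies midway between the tips of the shut fingers; the grasp point (between the pads) lies 19 mm behind it; z points along the fingers, y is the line along which they close (so a half turn about z gives the same grasp; the last joint's range is limited). The gripper opens to 87 mm and grips with 3 to 60 N. Pads are 19 mm wide; open, the fingers measure 117 mm over their backs; the gripper's body (75 mm by 190 mm) begins 51 mm behind the grasp point.
Start: joints at [78.816, 22.042, 0.453, 0, -68.411, -14.817], TCP at [0.274, 0.562, 0.223] pointing down, gripper open.
Joint ranges: [-179.83, 179.83], [-69.29, 118.12], [-61.27, 80.66], [-181.25, 117.63], [-171.15, -9.14], [-177.46, 177.46]. Speed limits (degrees/s): [159.86, 159.86, 180, 180, 180, 180].

### API

Orientations are given as [roll, pitch, yaw] about the fixed x, y, z axes, in that order (R = Rz(yaw) Ry(pitch) Rx(roll)).
In Python, from workcell import env gives the robot as it stands. The module is installed in compiled form; this text tells all that it offers. Calls block until the motion is done:
- env.goto(position, orientation): joint-space move of the TCP to a pose.
- env.move_straight(position, rotation=None, rate=0.15, force_limit=None): straight line of the TCP; rotation=None keeps the orientation; rate is the mean speed in m/s. With force_limit (N) it stops when the force on the tool has changed by that much, and returns True; else False.
- env.set_joints(angles): joint-space move.
- env.gripper_to(opening, grasp_force=None): opening from 0.0 (shut) to 1.0 (fully open); grasp_force is the grip in N (None keeps the last); returns when the fingers have stopped.
- env.dwell(seconds).
- env.inverse_kinematics(position, orientation): joint angles nearest the present ones, or None.
- env.read_state(): the state.
- env.grab_frame(name): name is "scene" or "top" or "wrist"; returns a dict with "image" (400x640x3 uint8, blue, green, red), "fx", "fy", "cx", "cy" (pixels), "position" and "orientation" of the camera in the world. Camera axes: x right, y up, looking along -z (the intrinsics and any distortion apply to the point x, -y, -z); pixel columns grow to the right and rows downward; lengths in m; the calibration is good to about 2 mm. A picture is of the moment at which its call begins. There is no depth.
A pose or a line that the arm cannot do raises env.Unreachable and nothing moves.
- env.close_job(): hands the job in; it is judged then, once.
Trained networks look in a picture, given as the dict that the camera call returned (one of the last four; its "shot" number tells which), for a name from the list of things; names that differ only in an ending like _2 or _b are one class to them, and where a whole thing is asked for, a point or a joint stands for the part that bears it (a point fixed in the world has none). Each returns a list of dicts, best first, with "score" (0 to 1); they miss things now and then, are a little off and sometimes report something else, mostly with a low value. They report only what shows in the picture. A call takes as long as a camera call.
- env.search_frame(picture, thing): "xyz" ([x, y, z] in m, in world coordinates, good to about 4 mm: the middle of the surface that is visible of it).
- env.trace(picture, thing): "mask" (400x640 bool, what is visible of it).
The state is a dict: "clock": time; "joint_positions": joint angles; "qvel": joint speeds; "joint_torque": joint torques, N m; "position": TCP position; "tool_rot": TCP orientation; "force": force on the tool from outside, world axes, zero at the start; "wrist_torque": the same for the moment, N m; "opening": opening from 0.0 (shut) to 1.0 (fully open); "finger_force": force on a finger pad.
Only numpy, scipy, OpenCV 4.12 (cv2) and the standard library are available. Lean on these libraries where they do the work, as an engineer would, in place of code of your own. Each camera call takes 0.05 s, during which the arm holds its last target. There are 200 camera calls.

## Working session

There is one attempt and no reset: what is moved stays moved. The work goes in short steps, each a Python script; the robot and the scene stay as the last script left them, time stands still between calls to the robot, and variables do not carry over. Pictures are saved under pics/ and viewed, at most 10 in all, crops included, and the job is handed in when it is done.

```bash
mkdir -p pics; python3 - <<'E'
from workcell import env
import cv2
for c in ("scene","top"):
    f=env.grab_frame(c); cv2.imwrite(f"pics/{c}0.png",f["image"])
    print(c,f["position"],f["orientation"],f["fx"],f["fy"],f["cx"],f["cy"],[k for k in f])
    for t in ("plane","panel","wing","lobe","block","gauge","spare_panel","masses","flask","cup","soap"):
        r=env.search_frame(f,t); print(t,[(x["score"],[round(v,3) for v in x["xyz"]]) for x in r[:2]])
s=env.read_state();print(s)
E
```

```text
scene [ 1.05647412 -0.32273873  0.93634567] [ 4.04925685e+01 -3.25334911e-02  5.27443338e+01] 450.7774892465949 450.7774892465949 321.33302633587596 211.70969064995134 ['image', 'fx', 'fy', 'cx', 'cy', 'position', 'orientation', 'shot']
plane [(0.71, [0.607, -0.174, 0.108])]
panel [(0.81, [0.529, -0.034, 0.157])]
wing [(0.87, [0.61, 0.011, 0.155]), (0.6, [0.518, -0.204, 0.263])]
lobe [(0.88, [0.608, 0.013, 0.157])]
block [(0.62, [0.544, 0.329, 0.058]), (0.61, [0.513, -0.202, 0.267])]
gauge [(0.87, [0.63, -0.106, 0.216]), (0.33, [0.53, -0.032, 0.153])]
spare_panel [(0.86, [0.339, 0.427, 0.011]), (0.27, [0.612, 0.011, 0.149])]
masses [(0.75, [0.637, 0.327, 0.038])]
flask [(0.87, [0.561, 0.42, 0.076])]
cup [(0.88, [0.543, 0.328, 0.057])]
soap [(0.87, [0.657, 0.411, 0.104])]
top [0.28679728 0.06565131 1.14326846] [ 13.71035646   0.36378411 -84.57476563] 413.33326442754026 413.33326442754026 317.76843200789983 196.66788272450148 ['image', 'fx', 'fy', 'cx', 'cy', 'position', 'orientation', 'shot']
plane [(0.62, [0.532, -0.145, 0.183])]
panel [(0.83, [0.52, -0.018, 0.152])]
wing [(0.78, [0.
[... 375 characters left out ...]
413, 0.123])]
{'clock': 1.2, 'joint_positions': array([ 7.88154195e+01,  2.20413062e+01,  4.52762984e-01, -2.97181535e-04,
       -6.84099845e+01, -1.48176651e+01]), 'qvel': array([ 0.01966913,  0.17961986,  0.02646003, -0.06742016,  0.03432267,
        0.04090576]), 'joint_torque': array([ 3.15220050e-04, -3.90478063e+01,  1.87634057e+01,  4.22461823e+00,
        1.55369524e-02, -2.48529057e-05]), 'position': array([0.27396258, 0.56173942, 0.22255418]), 'tool_rot': array([-1.79998647e+02,  6.43655096e-04, -2.60023550e+01]), 'force': array([ 0.19595558, -0.44810902, -0.4448572 ]), 'wrist_torque': array([0.01433594, 0.00713805, 0.01783169]), 'finger_force': 0.0, 'opening': 1.0025867880791117}
```

View pics/scene0.png

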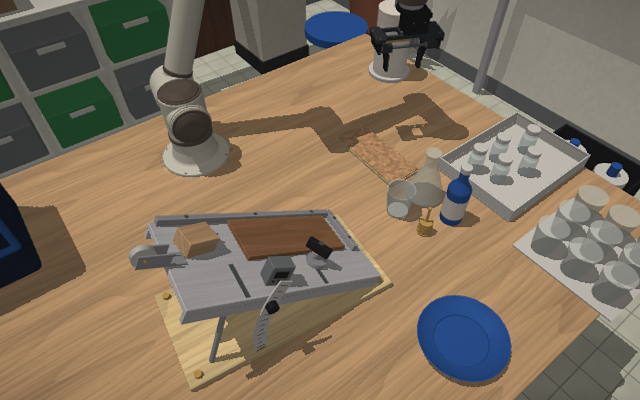

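View pics/top0.png

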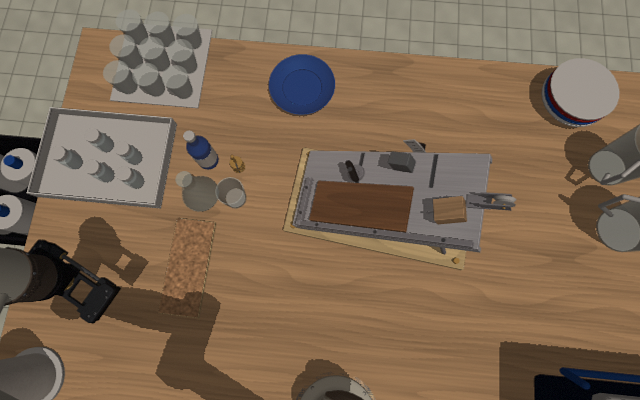

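The scene shows the plane sloping down to the right (world +y), with the fence on the robot's side. The wing is at about (319,247) in the scene picture and (351,170) in the top one. I'll crop both to read the bed's corners.

```bash
python3 - <<'E'
import cv2
a=cv2.imread("pics/top0.png")[140:270,280:500]; cv2.imwrite("pics/topc.png",cv2.resize(a,None,fx=3.6,fy=3.6,interpolation=cv2.INTER_CUBIC))
a=cv2.imread("pics/scene0.png")[200:350,125:400]; cv2.imwrite("pics/scenec.png",cv2.resize(a,None,fx=2.9,fy=2.9,interpolation=cv2.INTER_CUBIC))
E
```

```text
(no output)
```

View pics/topc.png

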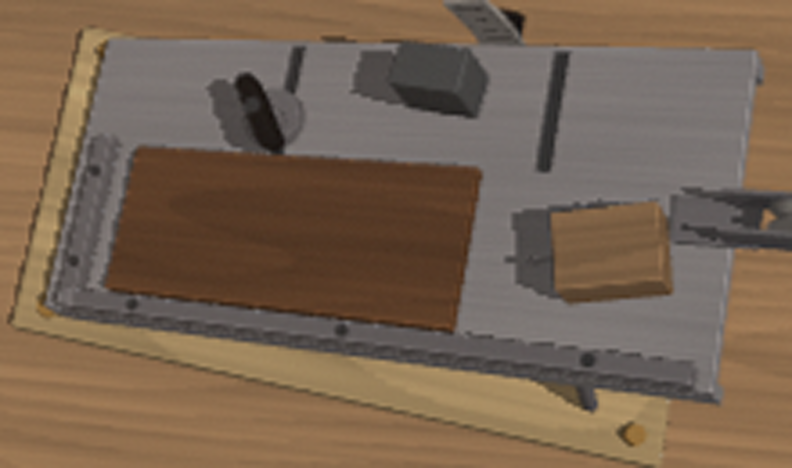

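View pics/scenec.png

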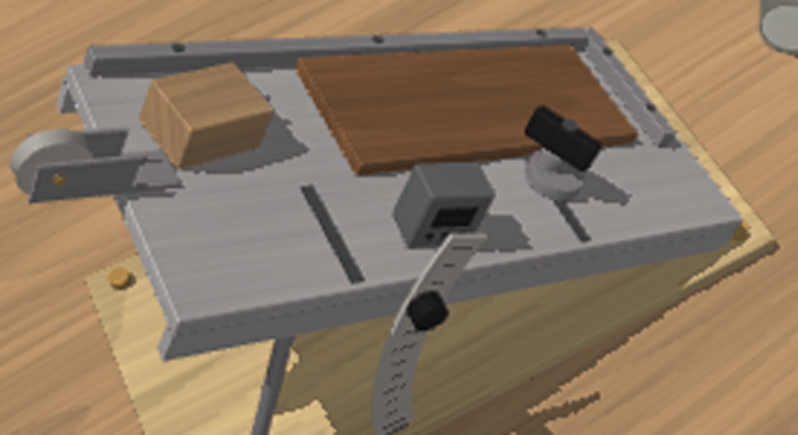

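Top crop: the bed's corners are at (757,52), (107,40), (48,308) and (718,398), and the stop's end is at (120,138). Scene crop: the corners are at (168,322) and (742,220). The panel is about a centimetre or two from the stop, and the bar points up and away from the panel. Next I'll fit the plane's pose.

```bash
cat > h.py <<'E'
import numpy as np, json
from scipy.spatial.transform import Rotation as Ro
from scipy.optimize import least_squares
def proj(f,P):
    R=Ro.from_euler('xyz',f["orientation"],degrees=True).as_matrix()
    q=(np.atleast_2d(P)-f["position"])@R
    return np.c_[f["cx"]+f["fx"]*q[:,0]/-q[:,2], f["cy"]-f["fy"]*q[:,1]/-q[:,2]]
def ray(f,uv):
    R=Ro.from_euler('xyz',f["orientation"],degrees=True).as_matrix()
    uv=np.atleast_2d(uv)
    d=np.c_[(uv[:,0]-f["cx"])/f["fx"],-(uv[:,1]-f["cy"])/f["fy"],-np.ones(len(uv))]@R.T
    return np.array(f["position"]),d
def PR(yaw): return Ro.from_euler('xyz',[0,-28,yaw],degrees=True).as_matrix()
class Plane:
    def __init__(s,p): s.o=np.array(p[:3]);s.yaw=p[3];s.R=PR(p[3])
    def w(s,P): return s.o+np.atleast_2d(np.array(P)/1000.)@s.R.T   # mm -> world
    def inv(s,W): return (np.atleast_2d(W)-s.o)@s.R*1000
    def pix(s,f,uv,z):  # pixel -> plane mm at height z mm
        c,d=ray(f,uv); c=(c-s.o)@s.R*1000; d=d@s.R
        return c+d*((z-c[2])/d[:,2])[:,None]
def load(): return Plane(json.load(open("plane.json")))
E
python3 - <<'E'
from h import *
S=dict(position=[1.05647412,-0.32273873,0.93634567],orientation=[40.4925685,-0.0325334911,52.7443338],fx=450.77749,fy=450.77749,cx=321.333,cy=211.7097)
T=dict(position=[0.28679728,0.06565131,1.14326846],orientation=[13.71035646,0.36378411,-84.57476563],fx=413.33326,fy=413.33326,cx=317.76843,cy=196.66788)
ts=lambda u:np.array(u)/2.9+[125,200]
tt=lambda u:np.array(u)/3.6+[280,140]
m=[(S,(440,205,0),ts((168,322))),(S,(-35,205,0),ts((742,220))),(S,(430,-14,16),ts((92,47))),(S,(0,120,16),ts((662,142))),
(T,(440,205,0),tt((757,52))),(T,(-35,205,0),tt((107,40))),(T,(-35,-14,0),tt((48,308))),(T,(0,120,16),tt((120,138))),(T,(430,0,16),tt((694,362))),(T,(0,0,16),tt((97,292)))]
def res(p):
    P=Plane(p); return np.concatenate([(proj(f,P.w(q))[0]-u) for f,q,u in m])
r=least_squares(res,[.47,.12,.1,-97],loss='soft_l1')
print(r.x,np.round(res(r.x).reshape(-1,2),1).tolist())
json.dump(list(r.x),open("plane.json","w"))
P=Plane(r.x)
print("panel T",P.pix(T,tt([(135,148),(481,170),(455,331),(107,288)]),12).round(1).tolist())
print("panel S",P.pix(S,ts([(298,62),(572,46),(636,134),(360,163)]),12).round(1).tolist())
print("wing T",P.pix(T,tt([(244,80),(274,147)]),52.5).round(1).tolist())
print("wing S",P.pix(S,ts([(534,115),(600,145),(540,108)]),52.5).round(1).tolist())
print("hub",P.inv([[.61,.011,.155],[.606,.012,.162]]).round(1).tolist(), "gauge",P.inv([.62,-.1,.215]).round(), P.w([[0,0,0],[130,132,39],[290,55,12]]).round(3).tolist())
E
```

```text
[ 4.78682937e-01  1.25445213e-01  5.40530225e-02 -9.71583591e+01] [[1.6, 0.7], [-1.3, 0.3], [-2.8, 0.3], [-1.1, -2.0], [0.1, 0.1], [1.0, -0.3], [-0.5, -0.2], [-1.4, -0.7], [-0.1, 0.7], [-5.0, -0.9]]
panel T [[17.3, 112.4, 12.0], [282.1, 112.6, 12.0], [283.5, 3.4, 12.0], [21.0, 3.9, 12.0]]
panel S [[278.7, 5.9, 12.0], [14.0, 3.2, 12.0], [16.8, 111.3, 12.0], [275.8, 109.9, 12.0]]
wing T [[117.1, 154.1, 52.5], [150.6, 106.3, 52.5]]
wing S [[147.5, 117.5, 52.5], [107.7, 153.5, 52.5], [137.8, 111.0, 52.5]]
hub [[133.2, 144.6, 43.5], [136.1, 140.5, 49.9]] gauge [[258. 168.  45.]] [[0.479, 0.125, 0.054], [0.598, 0.013, 0.15], [0.502, -0.13, 0.201]]
```

The fit is good to about 1–2 px. The panel lies 14–20 mm from the stop and about 3.5 mm off the fence, and cam is about -0.6. Next: raise the arm, check IK for the tilted tool, and take a close look with the wrist camera.

```bash
cat >> h.py <<'E'
def ori(P,a): return Ro.from_matrix(P.R@Ro.from_euler('x',180,degrees=True).as_matrix()@Ro.from_euler('z',a,degrees=True).as_matrix()).as_euler('xyz',degrees=True)
E
python3 - <<'E'
from h import *
from workcell import env
import cv2
P=load()
s=env.read_state()["position"]
env.move_straight([s[0],s[1],0.42],rate=0.25)
for a in range(-180,180,45):
    out=[]
    for q in [(150,90,230),(310,55,4),(270,55,4),(130,132,30)]:
        r=env.inverse_kinematics(P.w(q)[0],ori(P,a)); out.append(None if r is None else np.round(r).tolist())
    print(a,out)
E
```

```text
-180 [[36.0, 20.0, 0.0, 20.0, -90.0, 134.0], [15.0, 14.0, -30.0, 30.0, -61.0, 140.0], [18.0, 16.0, -30.0, 29.0, -60.0, 136.0], [27.0, 28.0, -16.0, 25.0, -65.0, 131.0]]
-135 [[36.0, 20.0, 0.0, 20.0, -90.0, 89.0], [15.0, 14.0, -30.0, 30.0, -61.0, 95.0], [18.0, 16.0, -30.0, 29.0, -60.0, 91.0], [27.0, 28.0, -16.0, 25.0, -65.0, 86.0]]
-90 [[36.0, 20.0, 0.0, 20.0, -90.0, 44.0], [15.0, 14.0, -30.0, 30.0, -61.0, 50.0], [18.0, 16.0, -30.0, 29.0, -60.0, 46.0], [27.0, 28.0, -16.0, 25.0, -65.0, 41.0]]
-45 [[36.0, 20.0, 0.0, 20.0, -90.0, -1.0], [15.0, 14.0, -30.0, 30.0, -61.0, 5.0], [18.0, 16.0, -30.0, 29.0, -60.0, 1.0], [27.0, 28.0, -16.0, 25.0, -65.0, -4.0]]
0 [[36.0, 20.0, 0.0, 20.0, -90.0, -46.0], [15.0, 14.0, -30.0, 30.0, -61.0, -40.0], [18.0, 16.0, -30.0, 29.0, -60.0, -44.0], [27.0, 28.0, -16.0, 25.0, -65.0, -49.0]]
45 [[36.0, 20.0, 0.0, 20.0, -90.0, -91.0], [15.0, 14.0, -30.0, 30.0, -61.0, -85.0], [18.0, 16.0, -30.0, 29.0, -60.0, -89.0], [27.0, 28.0, -16.0, 25.0, -65.0, -94.0]]
90 [[36.0, 20.0, 0.0, 20.0, -90.0, -136.0], [15.0, 14.0, -30.0, 30.0, -61.0, -130.0], [18.0, 16.0, -30.0, 29.0, -60.0, -134.0], [27.0, 28.0, -16.0, 25.0, -65.0, -139.0]]
135 [None, [15.0, 14.0, -30.0, 30.0, -61.0, -175.0], None, [27.0, 28.0, -16.0, 25.0, -65.0, 176.0]]
```

```bash
python3 - <<'E'
from h import *
from workcell import env
import cv2,pickle
P=load()
env.goto(P.w((150,70,250))[0],ori(P,-90))
env.gripper_to(0.0)
f=env.grab_frame("wrist"); pickle.dump(f,open("w1.pkl","wb"))
im=f["image"].copy(); 
for q in [(0,0,16),(0,120,16),(430,0,16),(-35,205,0),(440,205,0),(158,205,0)]:
    u=proj(f,P.w(q))[0]; print(q,u.round()); cv2.circle(im,tuple(int(v) for v in u),2,(0,0,255),-1)
cv2.imwrite("pics/w1.png",im)
print(P.inv([f["position"]]).round(), env.read_state()["clock"])
for t in ("wing","panel"): print(t,[(x["score"],P.inv(x["xyz"]).round(1)) for x in env.search_frame(f,t)[:2]])
E
```

```text
(0, 0, 16) [191. 217.]
(0, 120, 16) [180. 113.]
(430, 0, 16) [556. 217.]
(-35, 205, 0) [143.  30.]
(440, 205, 0) [592.  30.]
(158, 205, 0) [326.  30.]
[[149. 149. 412.]] 5.6417
wing [(0.95, array([[126.6, 140.9,  47.2]]))]
panel [(0.87, array([[152.1,  67.4,  19.3]]))]
```

View pics/w1.png

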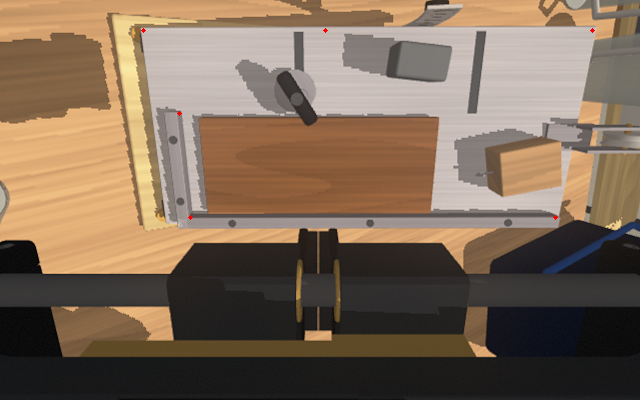

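The wrist picture shows the bed's corners at (141,27) and (594,27), 2–3 px off the fit. The bar runs from (283,74) to (311,121) with its hub at (297,98), and the panel's upper edge is at column ~434. I'll refit with these, then push.

```bash
python3 - <<'E'
from h import *
import pickle,cv2
W=pickle.load(open("w1.pkl","rb"))
S=dict(position=[1.05647412,-0.32273873,0.93634567],orientation=[40.4925685,-0.0325334911,52.7443338],fx=450.77749,fy=450.77749,cx=321.333,cy=211.7097)
T=dict(position=[0.28679728,0.06565131,1.14326846],orientation=[13.71035646,0.36378411,-84.57476563],fx=413.33326,fy=413.33326,cx=317.76843,cy=196.66788)
ts=lambda u:np.array(u)/2.9+[125,200]
tt=lambda u:np.array(u)/3.6+[280,140]
m=[(S,(440,205,0),ts((168,322))),(S,(-35,205,0),ts((742,220))),(S,(430,-14,16),ts((92,47))),(S,(0,120,16),ts((662,142))),
(T,(440,205,0),tt((757,52))),(T,(-35,205,0),tt((107,40))),(T,(-35,-14,0),tt((48,308))),(T,(0,120,16),tt((120,138))),(T,(430,0,16),tt((694,362)))]
w=[(W,(440,205,0),(594.5,27)),(W,(-35,205,0),(141.5,27.5)),(W,(430,0,16),(560.5,214)),(W,(0,120,16),(181,112)),(W,(-14,120,16),(165.5,111)),(W,(430,-14,16),(560.5,227))]
def res(p):
    P=Plane(p); return np.concatenate([(proj(f,P.w(q))[0]-u)*(2 if f is W else 1) for f,q,u in m+w])
r=least_squares(res,[.478,.125,.054,-97],loss='soft_l1')
print(r.x,np.round(res(r.x).reshape(-1,2),1).tolist())
json.dump(list(r.x),open("plane.json","w"))
P=Plane(r.x)
print("panel",P.pix(W,[(197.5,117),(438.5,117.5),(432,212),(206,212)],12).round(1).tolist())
print("wing",P.pix(W,[(283,74),(311,121),(297,98)],52.5).round(1).tolist())
g=W["image"]; cv2.imwrite("pics/w1c.png",cv2.resize(g[50:240,130:450],None,fx=2.5,fy=2.5,interpolation=cv2.INTER_CUBIC))
E
```

```text
[ 4.80781909e-01  1.25567033e-01  5.77456313e-02 -9.69877033e+01] [[2.3, 0.8], [-0.3, -0.1], [-2.7, 0.1], [-0.3, -2.4], [0.5, -1.8], [0.8, -1.5], [-0.6, -1.1], [-1.5, -1.9], [0.5, -1.1], [3.4, -1.2], [1.3, 0.3], [-2.0, 3.6], [-3.8, -0.7], [1.1, 1.4], [-6.5, -0.0]]
panel [[17.8, 114.0, 12.0], [279.7, 112.8, 12.0], [282.2, 3.7, 12.0], [17.1, 4.5, 12.0]]
wing [[115.7, 157.0, 52.5], [141.8, 113.2, 52.5], [128.5, 135.1, 52.5]]
```

View pics/w1c.png

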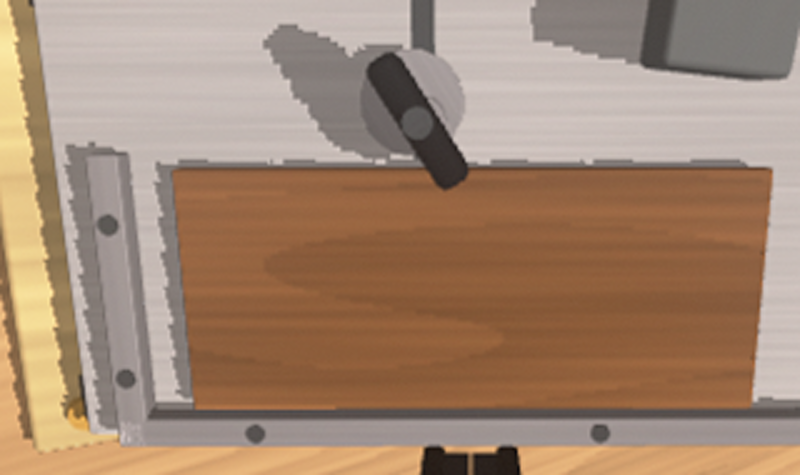

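```bash
python3 - <<'E'
from h import *
from workcell import env
import pickle
P=load(); o=ori(P,0)
env.goto(P.w((308,58,80))[0],o)
print("d",env.move_straight(P.w((308,58,5))[0],rate=0.1,force_limit=4))
print(P.inv(env.read_state()["position"]).round(1))
z=P.inv(env.read_state()["position"])[0,2]
h=env.move_straight(P.w((258,58,max(z,5)))[0],rate=0.035,force_limit=10)
s=env.read_state();print(h,P.inv(s["position"]).round(1),(s["force"]@P.R).round(1),s["clock"])
E
```

```text
d True
[[307.7  57.    4.8]]
True [[269.9  57.    4.8]] [ 2.  -0.1  3.1] 8.7833
```

```bash
python3 - <<'E'
from h import *
from workcell import env
import pickle,cv2
P=load(); o=ori(P,0)
p=P.inv(env.read_state()["position"])[0]
env.move_straight(P.w((275,57,7))[0],rate=0.05)
print((env.read_state()["force"]@P.R).round(1))
h=env.move_straight(P.w((258,57,7))[0],rate=0.02,force_limit=12)
s=env.read_state();print(h,P.inv(s["position"]).round(1),(s["force"]@P.R).round(1))
env.move_straight(P.w((275,57,7))[0],rate=0.05)
env.move_straight(P.w((280,57,90))[0],rate=0.2)
env.gripper_to(0.5)
env.goto(P.w((130,134,110))[0],ori(P,-121))
f=env.grab_frame("wrist"); pickle.dump(f,open("w2.pkl","wb"))
cv2.imwrite("pics/w2.png",f["image"])
t=env.grab_frame("top"); r=env.trace(t,"panel")
cv2.imwrite("pics/t2.png",cv2.resize(t["image"][140:270,280:500],None,fx=3.6,fy=3.6,interpolation=cv2.INTER_CUBIC))
print(env.read_state()["clock"])
E
```

```text
[-0.7 -0.9  0.9]
True [[270.   56.3   7.1]] [ 1.7 -0.5  1.7]
13.2167
```

View pics/w2.png

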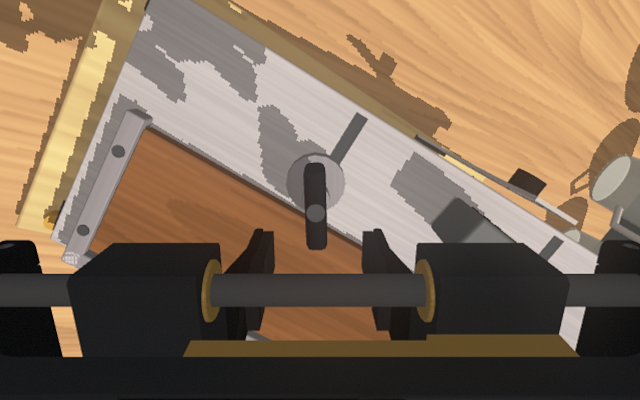

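The panel's lower edge is flush on the stop (line from (147,122) downward), and the stop position repeated at 270.0. The wing hub is at (316,213), with the bar aligned between the fingers. I'll refine the axis from this view, then descend and grip.

```bash
python3 - <<'E'
from h import *
from workcell import env
import pickle
P=load(); W=pickle.load(open("w2.pkl","rb"))
h,b1,b2=P.pix(W,[(316,213),(315,166),(316.5,247)],52.5); print(h,b1,b2)
d=b1-b2; q=np.degrees(np.arctan2(d[0],d[1])); print("q",q)
ax=(h[0],h[1]); a=q-90
env.move_straight(P.w((*ax,80))[0],ori(P,a),rate=0.1)
print("hit",env.move_straight(P.w((*ax,31))[0],rate=0.06,force_limit=5))
f0=env.read_state(); 
env.gripper_to(0.0,grasp_force=40)
s=env.read_state()
print(P.inv(s["position"]).round(1),s["opening"],s["finger_force"],((s["force"]-f0["force"])@P.R).round(1),((s["wrist_torque"]-f0["wrist_torque"])@P.R).round(2),(f0["wrist_torque"]@P.R).round(2),s["clock"])
json.dump(dict(ax=list(ax),q=q,t0=list(f0["wrist_torque"])),open("ax.json","w"))
E
```

```text
[129.51373787 133.02047804  52.5       ] [112.96967114 159.46546618  52.5       ] [142.19104877 112.47471346  52.5       ]
q -31.875571385101313
hit False
[[129.1 133.   31.3]] 0.16019711657951582 40.85598886013031 [-2.8 -2.   2.9] [-0.55  0.66  0.01] [ 0.02  0.92 -0.06] 15.2583
```

```bash
python3 - <<'E'
from h import *
from workcell import env
P=load(); A=json.load(open("ax.json")); q=A["q"]; p=P.inv(env.read_state()["position"])[0]
for i in range(5):
    dq=18; q+=dq
    env.move_straight(P.w((*A["ax"],p[2]))[0],ori(P,q-90))
    s=env.read_state()
    print(round(q,1),(s["force"]@P.R).round(1),((s["wrist_torque"]-A["t0"])@P.R).round(2),P.inv(s["position"]).round(1),round(s["opening"],3),round(s["clock"],2))
    if abs(((s["wrist_torque"]-A["t0"])@P.R)[2])>0.35: break
json.dump({**A,"q":q},open("ax.json","w"))
E
```

```text
-13.9 [-3.4 -2.6  1.2] [-0.63  1.07 -0.09] [[129.  133.   31.3]] 0.154 15.72
4.1 [-5.1 -2.6  1.4] [-0.75  1.31 -0.03] [[128.8 132.9  31.3]] 0.161 16.19
22.1 [-5.3 -2.5  2.8] [-0.75  1.44  0.  ] [[128.7 132.9  31.3]] 0.158 16.66
40.1 [-5.4 -2.6  1.5] [-0.74  1.52 -0.08] [[128.6 133.   31.3]] 0.156 17.12
58.1 [-5.2 -1.5  1.7] [-0.64  1.58 -0.07] [[128.5 133.2  31.3]] 0.16 17.59
```

```bash
cat > turn.py <<'E'
from h import *
from workcell import env
import sys
P=load(); A=json.load(open("ax.json")); q=A["q"]; z=P.inv(env.read_state()["position"])[0,2]
qmax,step,lim=map(float,sys.argv[1:4])
while q<qmax:
    q+=step
    env.move_straight(P.w((*A["ax"],z))[0],ori(P,q-90))
    m=[];F=[]
    for _ in range(4):
        env.dwell(0.03); s=env.read_state(); m.append((s["wrist_torque"]@P.R)); F.append(s["force"]@P.R)
    m=np.mean(m,0);F=np.mean(F,0)
    ra=P.R.T@Ro.from_euler('xyz',s["tool_rot"],degrees=True).as_matrix()
    print(round(q,1),round(np.degrees(np.arctan2(-ra[1,0],ra[0,0]))+90,1),F.round(1),m.round(2),P.inv(s["position"]).round(1),round(s["clock"],2))
    if abs(m[2]+.1)>lim: break
json.dump({**A,"q":q},open("ax.json","w"))
E
python3 turn.py 95 6 0.35
```

```text
64.1 64.0 [-5.3 -1.9  1.1] [-0.58  2.53 -0.12] [[128.4 133.2  31.4]] 17.98
70.1 70.0 [-5.1 -1.8  1.8] [-0.52  2.55 -0.1 ] [[128.4 133.2  31.4]] 18.38
76.1 76.0 [-5.8 -1.3  1.7] [-0.5   2.54 -0.12] [[128.4 133.3  31.3]] 18.77
82.1 82.0 [-5.1 -1.7  1.3] [-0.45  2.57 -0.13] [[128.4 133.3  31.3]] 19.16
88.1 88.0 [-5.8 -0.9  1.2] [-0.4   2.56 -0.12] [[128.4 133.4  31.3]] 19.55
94.1 94.0 [-5.6 -1.4  0.9] [-0.36  2.54 -0.16] [[128.4 133.4  31.3]] 19.94
100.1 100.0 [-5.8 -1.3  1. ] [-0.26  2.56 -0.05] [[128.4 133.5  31.3]] 20.33
```

```bash
python3 turn.py 122 3 0.3
```

```text
103.1 102.9 [-5.9  0.   0.9] [-0.13  2.65  0.29] [[128.4 133.5  31.3]] 20.72
```

```bash
python3 turn.py 104.3 1.4 0.3
```

```text
104.5 104.2 [-5.4 -0.2  0.7] [-0.11  2.63  0.48] [[128.4 133.6  31.3]] 21.1
```

```bash
python3 - <<'E'
from h import *
from workcell import env
import pickle,cv2
P=load(); A=json.load(open("ax.json"))
env.gripper_to(0.5)
s=env.read_state(); print((s["wrist_torque"]@P.R).round(2),(s["force"]@P.R).round(1))
p=P.inv(s["position"])[0]
env.move_straight(P.w((p[0],p[1],110))[0],rate=0.12)
env.move_straight(P.w((150,70,250))[0],ori(P,-90),rate=0.2)
f=env.grab_frame("wrist"); pickle.dump(f,open("w3.pkl","wb"))
cv2.imwrite("pics/w3.png",cv2.resize(f["image"][20:240,130:610],None,fx=1.66,fy=1.66,interpolation=cv2.INTER_CUBIC))
print(env.read_state()["clock"])
E
```

```text
[ 0.01  1.02 -0.03] [ 1.1 -0.   0.6]
24.7417
```

View pics/w3.png

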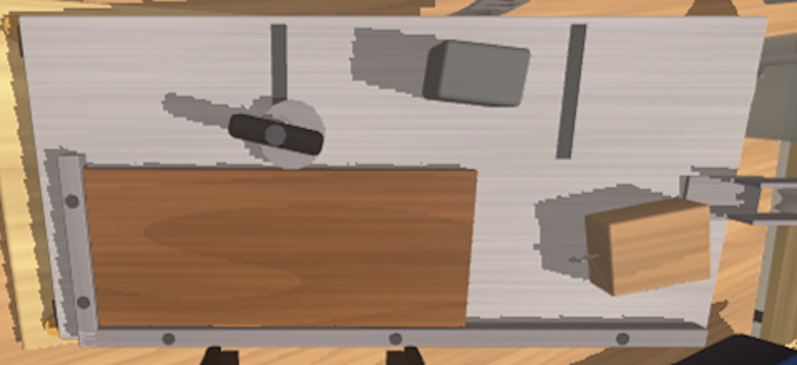

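The bar is at about q = 101–104°, the lobe bears on the panel's edge, and the panel is home on the stop and against the fence. The block and gauge are unmoved. The wrist moment was about 0.51 N m over the free reading, at the low end. There is time, so I'll regrip and confirm with a cleaner reading.

```bash
python3 - <<'E'
from h import *
from workcell import env
P=load(); A=json.load(open("ax.json"))
def mz(n=6):
    m=[]
    for _ in range(n): env.dwell(0.03); s=env.read_state(); m.append(np.r_[s["wrist_torque"]@P.R,s["force"]@P.R])
    return np.mean(m,0)
ax=(129.5,133.2); q=103.5
env.move_straight(P.w((*ax,80))[0],ori(P,q-90),rate=0.25)
env.move_straight(P.w((*ax,31))[0],rate=0.08,force_limit=5)
b=mz(8); print("free",b.round(2))
env.gripper_to(0.0,grasp_force=40); print("grip",(mz()-b).round(2))
for q in (104.5,105.0,105.5,106.0,106.5,107):
    env.move_straight(P.w((*ax,31))[0],ori(P,q-90))
    m=mz()-b; s=env.read_state()
    ra=P.R.T@Ro.from_euler('xyz',s["tool_rot"],degrees=True).as_matrix()
    print(q,round(np.degrees(np.arctan2(-ra[1,0],ra[0,0]))+90,2),m.round(2),round(s["clock"],2))
    if m[2]>0.56: break
env.gripper_to(0.5)
p=P.inv(env.read_state()["position"])[0]
env.move_straight(P.w((p[0],p[1],110))[0],rate=0.12)
print(env.read_state()["clock"])
E
```

```text
free [ 0.06  1.06 -0.02 -0.09  0.25  0.23]
grip [-0.43  0.09  0.21 -0.26 -1.55  2.85]
104.5 104.48 [-0.71  0.08  0.41 -0.27 -2.57  4.7 ] 29.0
105.0 105.0 [-0.84  0.1   0.45 -0.19 -2.78  5.61] 29.45
105.5 105.49 [-0.82  0.1   0.53 -0.16 -2.86  6.2 ] 29.9
106.0 105.98 [-0.82  0.09  0.55  0.   -2.97  5.93] 30.35
106.5 106.46 [-0.82  0.08  0.62 -0.05 -2.79  5.9 ] 30.8
32.4167
```

```bash
python3 - <<'E'
from h import *
from workcell import env
import cv2
P=load()
env.move_straight(P.w((150,70,250))[0],ori(P,-90),rate=0.2)
f=env.grab_frame("wrist")
cv2.imwrite("pics/w4.png",cv2.resize(f["image"][20:240,130:610],None,fx=1.66,fy=1.66,interpolation=cv2.INTER_CUBIC))
E
```

```text
(no output)
```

View pics/w4.png

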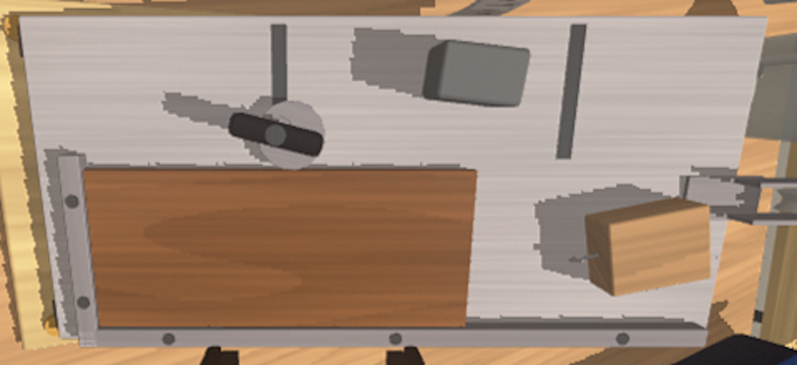

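The panel is home on the stop (85,170–95,325) and the fence, the lobe bears at (292,168), and the block and gauge are unmoved.

```bash
python3 -c "
from workcell import env
print(env.close_job())"
```

```text
the job is handed in; nothing more can be done
None
```

Job handed in at about 34 s of the 54 s allowed: the panel is home on the lower stop and pressed against the side fence, the clamp is turned to about 106° with roughly 0.6 N m measured at the wrist, the gripper is clear, and the block and gauge are where they were; the verdict was not shown.

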